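Feel along the edge of a loaded spring scale

ROBOT

A 6-joint arm with a two-finger parallel gripper is mounted at the origin on the work surface. World frame = base frame: x ahead of the robot, y to its left, z up, the work surface at z = 0. Lengths are in m, angles in rad, forces in N, time in s.
With the tool pointing down it reaches from about 0.25 to 0.775 m from the base axis. Payload 4 kg.
Tool frame: the origin (TCP) lies midway between the tips of the shut fingers; the grasp point (between the pads) lies 19 mm behind it; y points along the fingers, x is the direction in which the jaws open and shut, and the axes are right-handed (so a half turn about y gives the same grasp; the last joint's range is limited). The gripper opens to 94 mm and grips with 3 to 60 N. Pads are 16 mm wide; open, the fingers measure 119 mm over their backs; the gripper's body (75 mm by 177 mm) begins 78 mm behind the grasp point.
Start: joints at [1.078, 0.087, 1.371, -0, 1.684, -0.103], TCP at [0.209, 0.509, 0.171] pointing down, gripper open.
Joint ranges: [-3.1, 3.1], [-0.76, 2.03], [0.27, 2.55], [-1.08, 4.22], [0.17, 2.65], [-2.57, 2.57]. Speed limits (rad/s): [2.79, 2.79, 3.14, 3.14, 3.14, 3.14].

INTERFACE

Orientations are given as [roll, pitch, yaw] about the fixed x, y, z axes, in that order (R = Rz(yaw) Ry(pitch) Rx(roll)).
In Python, from bench import robot, snapshot, camera_info, ticket gives the robot as it stands.
- The arm moves only by the shell command python3 -m creep 'ROWS'. ROWS is JSON, a list of rows, each an object with "slide": the shift along the tool's x, y, z in mm, a list of three; "roll": the turn about the tool's y in degrees; "grip": the closure, from 0 (fully open) to 1 (shut). In form: [{"slide": [x, y, z], "roll": roll, "grip": grip}, ...]. A call has 1 to 20 rows; each row is the pose to reach, as a shift and turn from the pose commanded when the call began, along the tool's axes at that moment; what a row does not reach only later rows make up. A row lasts 1/12 s, in which the tool goes at most 41.7 mm and 7.16 degrees, less where a joint would pass 70% of its speed; a pose out of reach is approached as far as the arm can. A call with a gripper value outside its range is refused whole. The fingers move at their own pace and stop on an object; the grip force is fixed at half the most. Time passes only in rows, so rows that repeat a pose let the fingers close. It gives the time, the measured TCP pose, the force and the opening at its end, in the units of the state.
- robot.get_obs(): the state, without advancing time (a new reading comes with each control period).
- snapshot(name): name is "scene" or "top"; returns the picture (400x640x3 uint8, red, green, blue); there is no depth.
- camera_info(name): a dict with "fx", "fy", "cx", "cy" (pixels), "dist" ([k1, k2, p1, p2, k3] as OpenCV has them; the pictures are not rectified), "cam_to_world" (4x4, takes a point from camera to world coordinates). Camera axes: x right, y down, z forward; pixel columns grow to the right and rows downward; lengths in m; the calibration is good to about 2 mm. A picture is of the moment at which its call begins. camera_info takes no time and is no camera call.
- ticket.close_job(): hands the job in, once; it reports no verdict.
The state is a dict: "time": time; "joint_positions": joint angles; "qvel": joint speeds; "joint_torque": joint torques, N m; "tool_pos": TCP position; "ee_rot": TCP orientation; "wrist_force": force on the tool from outside, world axes, zero at the start; "wrist_torque": the same for the moment, N m; "width": finger opening in m.
Only numpy, scipy, OpenCV 4.12 (cv2) and the standard library are available. Lean on these libraries where they do the work, as an engineer would, in place of code of your own. Each camera call takes 0.05 s, during which the arm holds its last target.

TASK

Check that the platform of the spring scale does not bind along its edge: with your fingertips press lightly on top of the platform at its far left corner, then slide along the left edge to the near left corner and on along the near edge to the near right corner (left, right, near and far as seen from the robot, facing the scale's dial). Do it in one unbroken stroke close to the edge, keeping the platform pressed a few millimetres down all the way but never down to its stop, then let go so that it springs back up. Nothing is to be picked up: leave the bowl of fruit where it stands on the platform, and do not disturb the other things on the bench.

Things in the scene. Friction and masses are not known exactly. Their poses are not given: they have to be found in the camera images.
- scale: spring platform scale standing firmly on the bench (it cannot slide): white housing 140 x 180 mm under a flat steel platform, with a round dial on the side facing the robot. Origin on the bench under the platform's centre; x points to the far side (away from the dial), y to the left, z up. The platform is a plain rectangular plate, 150 mm along x and 190 mm along y, 5 mm thick, its top 72 mm above the bench when not pressed.
- platform (a joint): how far the platform has sunk, in m: 0 at rest (with the bowl on it), 0.012 at the bottom stop. It stays level wherever it is pressed, begins to sink at about 2 to 5 N and then takes 0.9 N per mm; it springs back to 0 when let go. About 5 mm is a good light press.
- far_left (a point): point on the platform's top face at its far left corner, 12 mm in from both edges (it sinks with the platform)
- near_left (a point): point on the platform's top face at its near left corner (near = the side facing the robot), 12 mm in from both edges
- near_right (a point): point on the platform's top face at its near right corner, 12 mm in from both edges
- bowl_mid (a point): loose steel bowl of small red fruit standing on the platform, a little to the far right of its middle: 64 mm across the rim, about 46 mm high over the fruit; the point is on its axis, 17 mm above its foot
- jar_mid (a point): small amber jar with white lid, 48 mm across, 75 mm tall, standing behind the far side of the scale; the point is its centre, 37 mm up
- petri_mid (a point): round flat covered dish, 94 mm across, 16 mm tall, lying to the right of the scale; the point is its centre, 8 mm up
- forceps_mid (a point): steel forceps, 115 mm long, 16 mm wide, 9 mm high, lying to the left of the scale; the point is at its middle, 5 mm up
- tray_mid (a point): white enamel tray of small red fruit, 190 x 260 mm, about 45 mm high, on the right of the bench; the point is at its centre, 16 mm up
- beaker_mid (a point): empty glass beaker, 70 mm across, 95 mm tall, on the left of the bench; the point is on its axis, 47 mm up
- magnifier_mid (a point): hand magnifier lying flat on the left of the bench: lens ring 66 mm across with a 90 mm handle, 16 mm high; the point is the centre of the ring, 5 mm up
Mind the look-alikes: they are no part of the job. Leave any blue or turquoise look-alike of the scale alone. Leave any black look-alike of the part that bears bowl_mid alone.

How it is judged:
On the way, in this order (a step that is already met when the one before it is completed fails the run):
1. fingertips press the platform down at its far left corner (x of the grasp point in the frame of scale between 0.038 and 0.088 m and y of the grasp point in the frame of scale between 0.058 and 0.108 m and value of joint platform above 0.0015 m), for 0.02 s.
2. still pressed, the fingertips pass the middle of the left edge (x of the grasp point in the frame of scale between -0.02 and 0.02 m and y of the grasp point in the frame of scale between 0.058 and 0.108 m and value of joint platform above 0.0015 m), for 0.02 s.
3. still pressed, they reach the near left corner (x of the grasp point in the frame of scale between -0.088 and -0.038 m and y of the grasp point in the frame of scale between 0.058 and 0.108 m and value of joint platform above 0.0015 m), for 0.02 s.
4. still pressed, they pass the first third of the near edge (x of the grasp point in the frame of scale between -0.088 and -0.038 m and y of the grasp point in the frame of scale between 0.007 and 0.047 m and value of joint platform above 0.0015 m), for 0.02 s.
5. still pressed, they pass the second third of the near edge (x of the grasp point in the frame of scale between -0.088 and -0.038 m and y of the grasp point in the frame of scale between -0.047 and -0.007 m and value of joint platform above 0.0015 m), for 0.02 s.
6. still pressed, they reach the near right corner (x of the grasp point in the frame of scale between -0.088 and -0.038 m and y of the grasp point in the frame of scale between -0.108 and -0.058 m and value of joint platform above 0.0015 m), for 0.02 s.
At the end, for the whole second after the job is handed in: The platform has sprung back (sunk less than 0.8 mm); the bowl stands upright on it within 12 mm of where it was; every other thing is within 15 mm of where it was (value of joint platform below 0.0008 m and distance of bowl_mid from where it was at the start of the episode below 0.012 m and angle between bowl_mid's own z axis and vertical below 0.15 rad and distance of each of jar_mid, petri_mid, forceps_mid, tray_mid, beaker_mid, magnifier_mid from where it was at the start of the episode below 0.015 m); the robot touches nothing.
It fails at once if the platform is pressed down to its stop (over 11.4 mm) (value of joint platform above 0.0114 m).
It fails at once if the stroke is broken: the fingertips are lifted off (or set down) along the way, away from the two end corners, leaving the platform unpressed under them (z of the grasp point in the frame of scale between 0.072 and 0.1 m and value of joint platform below 0.0004 m and ((x of the grasp point in the frame of scale between -0.088 and 0.03 m and y of the grasp point in the frame of scale between 0.058 and 0.108 m) or (x of the grasp point in the frame of scale between -0.088 and -0.038 m and y of the grasp point in the frame of scale between -0.05 and 0.108 m))).
It fails at once if the bowl is lifted, tipped or pushed away (distance of bowl_mid from where it was at the start of the episode above 0.025 m or angle between bowl_mid's own z axis and vertical above 0.35 rad or z of bowl_mid in the frame of scale above 0.097 m).
It fails at once if another thing is lifted or knocked away (distance of any of jar_mid, petri_mid, forceps_mid, tray_mid, beaker_mid, magnifier_mid from where it was at the start of the episode above 0.025 m).
It also fails if it takes over 48 s, if anything falls off the work surface, if the arm or the gripper's body presses on something with over 40 N, if the wrist force passes 120 N, or if a joint passes its speed limit or range.

## Working session

There is one attempt and no reset: what is moved stays moved. The work goes in short steps, Python scripts to look and compute and a shell command to move; the robot and the scene stay as the last step left them, time stands still between calls to the robot, and variables do not carry over. Pictures are saved under pics/ and viewed, and the job is handed in when it is done.

```bash
mkdir -p pics; ls; python3 - <<'E'
from bench import robot, snapshot, camera_info
import cv2,numpy as np
for n in ("scene","top"):
    im=snapshot(n); cv2.imwrite(f"pics/{n}0.png",im[:,:,::-1])
    c=camera_info(n); print(n,{k:np.round(v,4).tolist() for k,v in c.items() if k!='name'})
o=robot.get_obs(); print(o)
E
```

```text
pics
scene {'fx': 434.1288, 'fy': 434.1288, 'cx': 320.7937, 'cy': 193.1959, 'dist': [-0.0406, 0.0, 0.0, 0.0, 0.0], 'cam_to_world': [[-0.8697, 0.3621, -0.3355, 0.9795], [0.4935, 0.6239, -0.6059, 0.8251], [-0.0101, -0.6926, -0.7213, 1.1188], [0.0, 0.0, 0.0, 1.0]]}
top {'fx': 499.1293, 'fy': 499.1293, 'cx': 316.4156, 'cy': 201.5443, 'dist': [-0.0247, 0.0, 0.0, 0.0, 0.0], 'cam_to_world': [[0.0277, -0.9928, 0.1169, 0.3655], [-0.9996, -0.0283, -0.0041, -0.0165], [0.0074, -0.1167, -0.9931, 1.287], [0.0, 0.0, 0.0, 1.0]]}
{'time': 0.1, 'joint_positions': array([ 1.07794042e+00,  8.79077380e-02,  1.37210254e+00, -1.78041986e-05,
        1.68360182e+00, -1.03113675e-01]), 'qvel': array([ 6.56425975e-04, -1.93366799e-04, -2.36160439e-03,  1.06353050e-03,
       -1.09632744e-04, -3.49095586e-05]), 'joint_torque': array([ 2.23698655e-03, -3.41251981e+01, -3.03302014e+01,  7.19144172e-02,
        3.04572552e-02, -1.11725060e-04]), 'tool_pos': array([0.20872079, 0.50824528, 0.17000703]), 'ee_rot': array([-1.57060606,  0.00201054,  1.1810523 ]), 'wrist_force': array([-0.05090007, -0.53919884,  0.96143255]), 'wrist_torque': array([ 0.006482  , -0.01609529,  0.01506258]), 'width': 0.09429345706850555}
```

View pics/scene0.png

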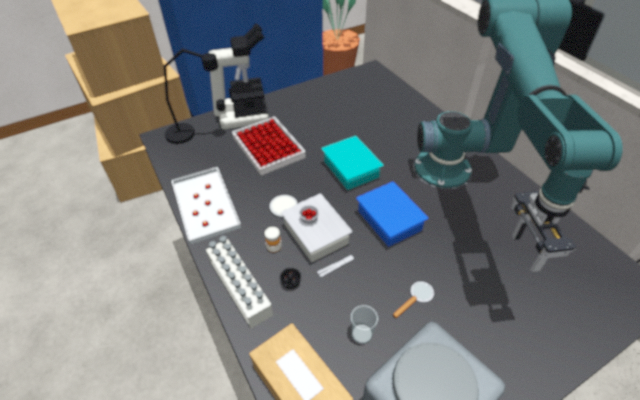

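View pics/top0.png

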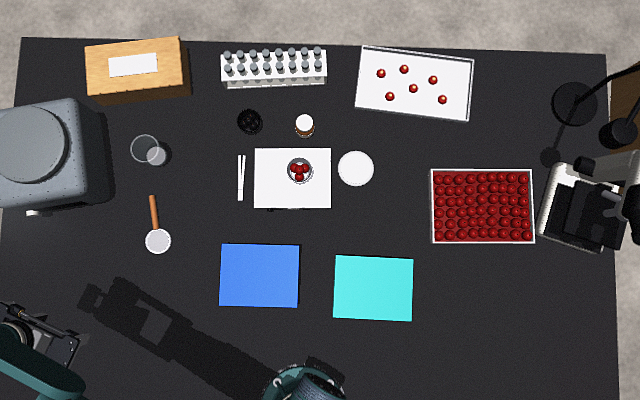

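Top view: the white platform with the bowl is at about (292,178). The candidates for the scale are white (292,178), blue (260,275) and turquoise (373,288). For the bowl they are the steel one (300,170) and the black one (250,122). By the description I choose the white scale with the steel bowl, and check that choice in a crop.

```bash
cat > h.py <<'E'
import numpy as np,cv2
from bench import robot,snapshot,camera_info
def ray(n,px,z):
    c=camera_info(n);K=np.array([[c['fx'],0,c['cx']],[0,c['fy'],c['cy']],[0,0,1]])
    T=np.array(c['cam_to_world'])
    u=cv2.undistortPoints(np.array(px,float).reshape(-1,1,2),K,np.array(c['dist'])).reshape(-1,2)
    d=np.c_[u,np.ones(len(u))]@T[:3,:3].T
    return T[:3,3]+d*((z-T[2,3])/d[:,2])[:,None]
def proj(n,P):
    c=camera_info(n);K=np.array([[c['fx'],0,c['cx']],[0,c['fy'],c['cy']],[0,0,1]])
    M=np.linalg.inv(np.array(c['cam_to_world']))
    return cv2.projectPoints(np.array(P,float).reshape(-1,1,3),cv2.Rodrigues(M[:3,:3])[0],M[:3,3],K,np.array(c['dist']))[0].reshape(-1,2)
E
python3 - <<'E'
from h import *
im=cv2.imread('pics/top0.png'); g=cv2.cvtColor(im,cv2.COLOR_BGR2GRAY)
cr=im[100:230,210:400]; cv2.imwrite('pics/crop0.png',cv2.resize(cr,None,fx=4,fy=4,interpolation=cv2.INTER_CUBIC))
s=cv2.imread('pics/scene0.png')[180:290,240:380]; cv2.imwrite('pics/crops0.png',cv2.resize(s,None,fx=5,fy=5,interpolation=cv2.INTER_CUBIC))
m=(g>130).astype(np.uint8); n,l=cv2.connectedComponents(m)
k=l[190,265]; b=(l==k).astype(np.uint8)
cs,_=cv2.findContours(b,cv2.RETR_EXTERNAL,cv2.CHAIN_APPROX_NONE); c=max(cs,key=cv2.contourArea)
r=cv2.minAreaRect(c); bx=cv2.boxPoints(r); print(r,bx)
W=ray('top',bx,0.072); print(np.round(W,4)); print(W.mean(0), np.linalg.norm(W[1]-W[0]),np.linalg.norm(W[2]-W[1]))
E
```

```text
((292.0, 178.0), (60.0, 76.0), 90.0) [[254. 148.]
 [330. 148.]
 [330. 208.]
 [254. 208.]]
[[ 0.6379  0.137   0.072 ]
 [ 0.6434 -0.0515  0.072 ]
 [ 0.4936 -0.0552  0.072 ]
 [ 0.4883  0.1307  0.072 ]]
[0.56577792 0.04024681 0.072     ] 0.18864526285562963 0.14981604522262634
```

View pics/crop0.png

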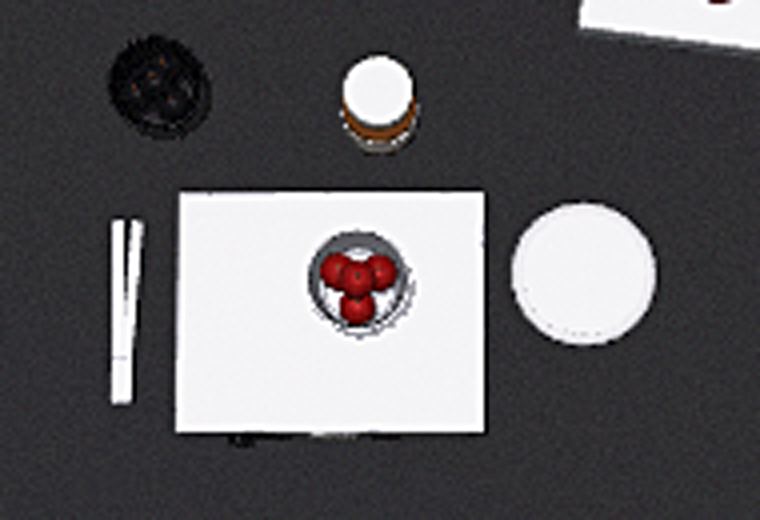

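View pics/crops0.png

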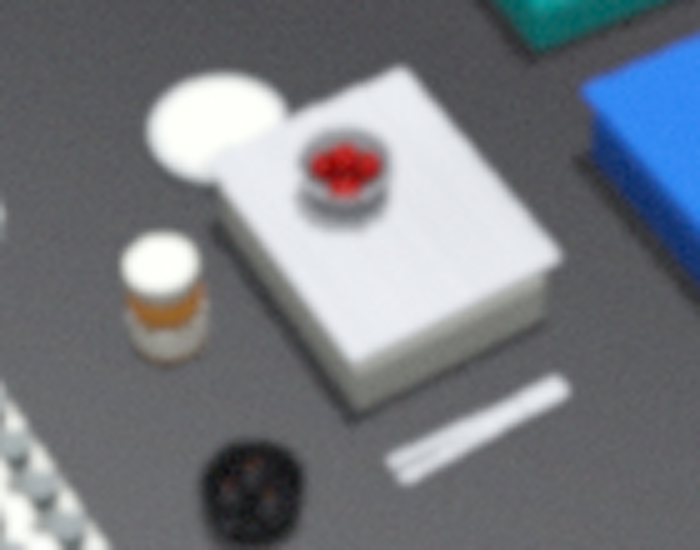

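The crop confirms the choice. The white plate's corners are at about (254.5,148), (331,148), (331,208) and (254,208), with the steel bowl of red fruit at (299,170). The dial sliver shows on the near side (row 209). Next I refine the pose and check it against the scene camera.

```bash
python3 - <<'E'
from h import *
from scipy.optimize import least_squares
top=np.array([[254.4,147.7],[331,147.7],[331,208.2],[254.1,208.2]])
# scene: crop5 px -> FL, FR, NR, NL
sc=np.array([[352,362],[213,165],[405,66],[562,258]])/5+[240,180]
L=np.array([[75,95],[75,-95],[-75,-95],[-75,95]])/1000
def pts(p,z=.072):
    c,s=np.cos(p[2]),np.sin(p[2]); q=L@np.array([[c,s],[-s,c]])+p[:2]; return np.c_[q,np.full(4,z)]
for nm,use in (('top',[('top',top)]),('scene',[('scene',sc)]),('both',[('top',top),('scene',sc)])):
    f=lambda p: np.concatenate([(proj(n,pts(p))-o).ravel() for n,o in use])
    r=least_squares(f,[.566,.04,.03]); print(nm,r.x.round(4),np.abs(r.fun).max().round(2))
p=r.x
c,s=np.cos(p[2]),np.sin(p[2]);R=np.array([[c,-s],[s,c]])
for n,q in dict(FL=(.063,.083),NL=(-.063,.083),NR=(-.063,-.083)).items(): print(n,(R@q+p[:2]).round(4))
b=ray('top',[[299.7,170.5]],.072+.03)[0]; print('bowl in scale',R.T@(b[:2]-p[:2]))
for n,px,z in (('beaker',(143,147),.095),('forceps',(241,178),.005),('jar',(304.5,122.5),.075)): print(n,ray('top',[px],z)[0].round(3))
E
```

```text
top [0.5659 0.0387 0.0296] 0.42
scene [0.5657 0.0461 0.0268] 1.41
both [0.5655 0.0409 0.0289] 2.42
FL [0.6261 0.1257]
NL [0.5001 0.122 ]
NR [ 0.5049 -0.0439]
bowl in scale [ 0.0130122  -0.02032759]
beaker [0.628 0.405 0.095]
forceps [0.572 0.176 0.005]
jar [0.706 0.014 0.075]
```

```bash
python3 -m creep '[{"slide":[0,0,0],"roll":7,"grip":1},{"slide":[0,0,0],"roll":14,"grip":1},{"slide":[0,0,0],"roll":21,"grip":1},{"slide":[0,0,0],"roll":28,"grip":1},{"slide":[0,0,0],"roll":35,"grip":1},{"slide":[0,0,0],"roll":42,"grip":1},{"slide":[0,0,0],"roll":49,"grip":1},{"slide":[0,0,0],"roll":56,"grip":1},{"slide":[0,0,0],"roll":63,"grip":1},{"slide":[0,0,0],"roll":66,"grip":1},{"slide":[0,0,0],"roll":66,"grip":1},{"slide":[0,0,0],"roll":66,"grip":1}]'
```

```text
time: 1.1
tool_pos: [0.2089, 0.5085, 0.1706]
ee_rot: [-1.572, 0.0, 0.031]
wrist_force: [-0.7, 0.3, -0.2]
width: 0.0179
```

```bash
python3 -m creep '[{"slide":[12,0,-12],"roll":0,"grip":1},{"slide":[34,0,-33],"roll":0,"grip":1},{"slide":[58,0,-57],"roll":0,"grip":1},{"slide":[82,0,-80],"roll":0,"grip":1},{"slide":[106,0,-104],"roll":0,"grip":1},{"slide":[130,0,-127],"roll":0,"grip":1},{"slide":[154,0,-151],"roll":0,"grip":1},{"slide":[178,0,-174],"roll":0,"grip":1},{"slide":[202,0,-197],"roll":0,"grip":1},{"slide":[226,0,-221],"roll":0,"grip":1},{"slide":[250,0,-244],"roll":0,"grip":1},{"slide":[274,0,-268],"roll":0,"grip":1},{"slide":[298,0,-291],"roll":0,"grip":1},{"slide":[322,0,-315],"roll":0,"grip":1},{"slide":[346,0,-338],"roll":0,"grip":1},{"slide":[370,0,-361],"roll":0,"grip":1},{"slide":[390,0,-381],"roll":0,"grip":1},{"slide":[405,0,-395],"roll":0,"grip":1},{"slide":[405,0,-395],"roll":0,"grip":1},{"slide":[405,0,-395],"roll":0,"grip":1}]'
python3 - <<'E'
from h import *
for n in ("scene","top"): cv2.imwrite(f"pics/{n}1.png",snapshot(n)[:,:,::-1])
o=robot.get_obs(); print(o['tool_pos'],o['ee_rot'],o['width'],o['wrist_force'],o['time'])
E
```

```text
time: 2.77
tool_pos: [0.6254, 0.125, 0.1701]
ee_rot: [-1.57, 0.002, 0.028]
wrist_force: [-0.4, 0.7, 0.3]
width: 0.0006
[0.62464114 0.12643564 0.17093191] [-1.57017297e+00  8.31267527e-04  3.03215754e-02] 0.0006550222613330072 [-0.70427828 -0.05944977 -0.17463003] 2.8667
```

```bash
python3 - <<'E'
import cv2,numpy as np
a=cv2.imread('pics/scene1.png')[130:290,230:400]; b=cv2.imread('pics/top1.png')[100:260,200:370]
cv2.imwrite('pics/c1.png',np.hstack([cv2.resize(x,(400,400),interpolation=2) for x in (a,b)]))
E
```

```text
(no output)
```

View pics/c1.png

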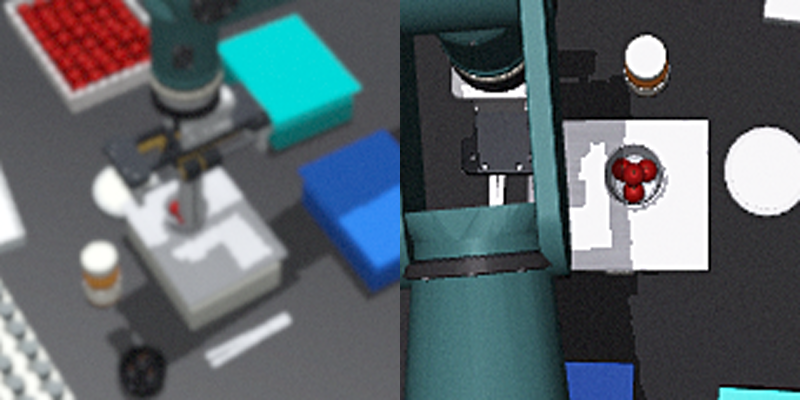

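The fingers hang over the far left corner region and clear the bowl. I descend to just above the plate and then feel for contact.

```bash
python3 -m creep '[{"slide":[0,20,0],"roll":0,"grip":1},{"slide":[0,45,0],"roll":0,"grip":1},{"slide":[0,70,0],"roll":0,"grip":1},{"slide":[0,85,0],"roll":0,"grip":1},{"slide":[0,90,0],"roll":0,"grip":1},{"slide":[0,92,0],"roll":0,"grip":1},{"slide":[0,92,0],"roll":0,"grip":1},{"slide":[0,92,0],"roll":0,"grip":1}]'
python3 - <<'E'
from h import *
o=robot.get_obs(); print(o['tool_pos'],o['wrist_force'])
for n in ("scene","top"): cv2.imwrite(f"pics/{n}2.png",snapshot(n)[:,:,::-1])
a=cv2.imread('pics/scene2.png')[180:290,240:370]
cv2.imwrite('pics/c2.png',cv2.resize(a,None,fx=5,fy=5,interpolation=2))
E
```

```text
time: 3.53
tool_pos: [0.6261, 0.1264, 0.0811]
ee_rot: [-1.57, -0.003, 0.03]
wrist_force: [-0.1, 1.1, 1.5]
width: 0.0004
[0.62610484 0.12635668 0.08105156] [-0.12348949  1.09723759  1.45147194]
```

View pics/c2.png

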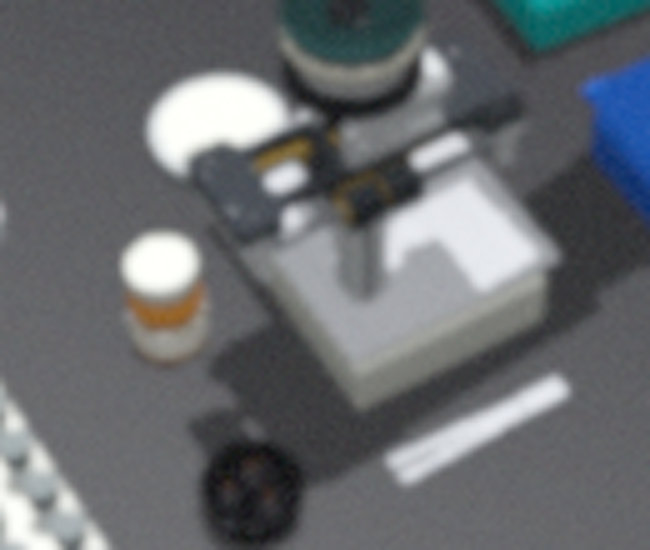

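```bash
python3 - <<'E'
from h import *
q=proj('scene',[[.6255,.126,.081],[.6255,.126,.072],[.6379,.1377,.072]]); print(((q-[240,180])*5).round())
E
```

```text
[[359. 325.]
 [359. 335.]
 [351. 357.]]
```

```bash
python3 - <<'E'
from h import *
a=cv2.imread('pics/scene2.png')[220:265,285:345]
a=cv2.resize(a,None,fx=12,fy=12,interpolation=2).astype(float)
a=np.clip((a-90)*2.2,0,255).astype(np.uint8)
for P,c in (([.6255,.126,.081],(0,0,255)),([.6379,.1377,.072],(0,255,0))):
    q=(proj('scene',P)[0]-[285,220]+.5)*12; cv2.circle(a,tuple(int(v) for v in q),5,c,-1)
cv2.imwrite('pics/c3.png',a)
E
```

```text
(no output)
```

View pics/c3.png

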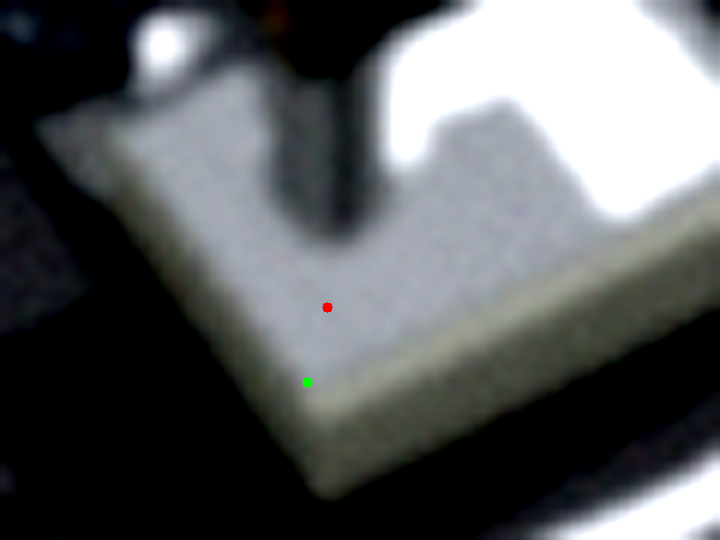

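In the enhanced crop the dark finger end is at (330,240) and the TCP projects to (327,307), about 5 px lower. Either the tip pads blend into the plate or the scene calibration is off. I settle it by touch, in small steps.

```bash
for i in 1; do python3 -m creep '[{"slide":[0,2,0],"roll":0,"grip":1},{"slide":[0,4,0],"roll":0,"grip":1},{"slide":[0,6,0],"roll":0,"grip":1},{"slide":[0,6,0],"roll":0,"grip":1},{"slide":[0,6,0],"roll":0,"grip":1}]'; done
python3 -m creep '[{"slide":[0,1,0],"roll":0,"grip":1},{"slide":[0,2,0],"roll":0,"grip":1},{"slide":[0,2,0],"roll":0,"grip":1},{"slide":[0,2,0],"roll":0,"grip":1}]'
python3 -m creep '[{"slide":[0,1,0],"roll":0,"grip":1},{"slide":[0,2,0],"roll":0,"grip":1},{"slide":[0,2,0],"roll":0,"grip":1},{"slide":[0,2,0],"roll":0,"grip":1}]'
```

```text
time: 4.05
tool_pos: [0.6251, 0.1256, 0.0727]
ee_rot: [-1.571, 0.001, 0.029]
wrist_force: [-1.0, -0.6, 0.5]
width: 0.0005
time: 4.38
tool_pos: [0.6253, 0.1257, 0.071]
ee_rot: [-1.571, 0.0, 0.029]
wrist_force: [0.2, 0.3, 0.7]
width: 0.0008
time: 4.72
tool_pos: [0.6252, 0.1257, 0.069]
ee_rot: [-1.571, 0.0, 0.029]
wrist_force: [-0.2, -0.5, 0.3]
width: 0.0003
```

```bash

python3 -m creep '[{"slide":[0,1,0],"roll":0,"grip":1},{"slide":[0,1,0],"roll":0,"grip":1},{"slide":[0,1,0],"roll":0,"grip":1}]'
python3 -m creep '[{"slide":[0,1,0],"roll":0,"grip":1},{"slide":[0,1,0],"roll":0,"grip":1},{"slide":[0,1,0],"roll":0,"grip":1}]'
python3 - <<'E'
from h import *
for n in ("scene","top"): cv2.imwrite(f"pics/{n}3.png",snapshot(n)[:,:,::-1])
a=cv2.imread('pics/scene3.png')[220:265,285:345]
a=cv2.resize(a,None,fx=12,fy=12,interpolation=2).astype(float)
a=np.clip((a-90)*2.2,0,255).astype(np.uint8)
o=robot.get_obs();print(o['tool_pos'],o['wrist_force'],o['time'])
for P,c in ((o['tool_pos'],(0,0,255)),([.6379,.1377,.072],(0,255,0))):
    q=(proj('scene',P)[0]-[285,220]+.5)*12; cv2.circle(a,tuple(int(v) for v in q),5,c,-1)
cv2.imwrite('pics/c4.png',a)
E
```

```text
time: 4.97
tool_pos: [0.6253, 0.1257, 0.068]
ee_rot: [-1.571, 0.0, 0.029]
wrist_force: [-0.6, -0.0, -0.6]
width: 0.0005
time: 5.22
tool_pos: [0.6253, 0.1257, 0.067]
ee_rot: [-1.571, 0.0, 0.029]
wrist_force: [-0.4, 0.3, -0.7]
width: 0.0001
[0.62531659 0.12570013 0.06709505] [ 0.64664838 -0.18894372 -0.05445748] 5.3167
```

View pics/c4.png

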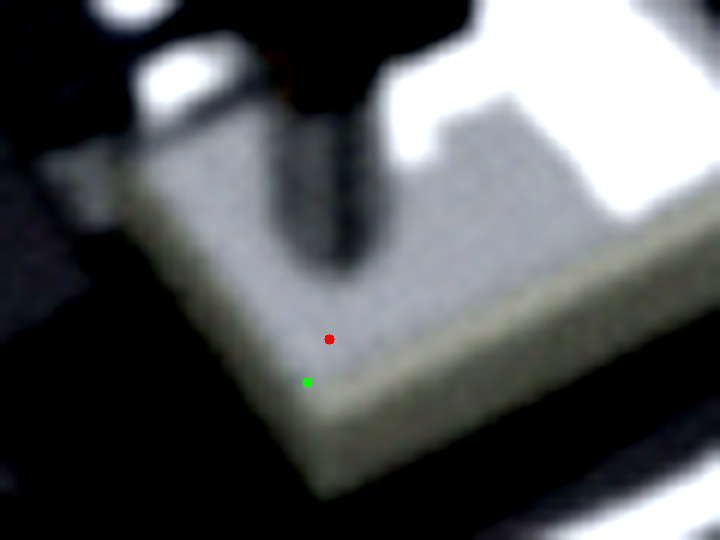

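```bash
python3 - <<'E'
from h import *
g=[cv2.cvtColor(cv2.imread(f'pics/scene{i}.png'),cv2.COLOR_BGR2GRAY).astype(np.float32) for i in (0,2,3)]
print('exp 5mm', proj('scene',[.49,.13,.067])-proj('scene',[.49,.13,.072]))
for nm,(r0,r1,c0,c1) in dict(NLcorner=(218,245,338,362),FL=(240,270,296,322)).items():
    w=cv2.createHanningWindow((c1-c0,r1-r0),cv2.CV_32F)
    for a,b in ((0,1),(1,2),(0,2)): print(nm,a,b,cv2.phaseCorrelate(g[a][r0:r1,c0:c1],g[b][r0:r1,c0:c1],w))
P=[cv2.cvtColor(cv2.imread(f'pics/scene{i}.png'),cv2.COLOR_BGR2GRAY)[215:255,325:365] for i in (0,2,3)]
A=[cv2.cvtColor(cv2.imread(f'pics/scene{i}.png'),cv2.COLOR_BGR2GRAY)[225:270,280:325] for i in (0,2,3)]
cv2.imwrite('pics/c5.png',np.vstack([np.hstack([cv2.resize(x,(260,260)) for x in P]),np.hstack([cv2.resize(x,(260,260)) for x in A])]))
E
```

```text
exp 5mm [[-0.06518571  1.01823644]]
NLcorner 0 1 ((0.12006931941531995, -0.0037896149082801145), 0.7634459204143949)
NLcorner 1 2 ((-0.164270070447726, 0.4585943883953032), 0.9086452192730374)
NLcorner 0 2 ((-0.10468784429308009, 0.272299797860752), 0.9713556773868608)
FL 0 1 ((0.4882695204145282, 0.45322337842790006), 0.7539140006642283)
FL 1 2 ((0.22313012271417598, 0.07598109980917656), 0.9999055579856589)
FL 0 2 ((0.7799377178226425, 0.19381595120546358), 0.932369558310803)
```

View pics/c5.png

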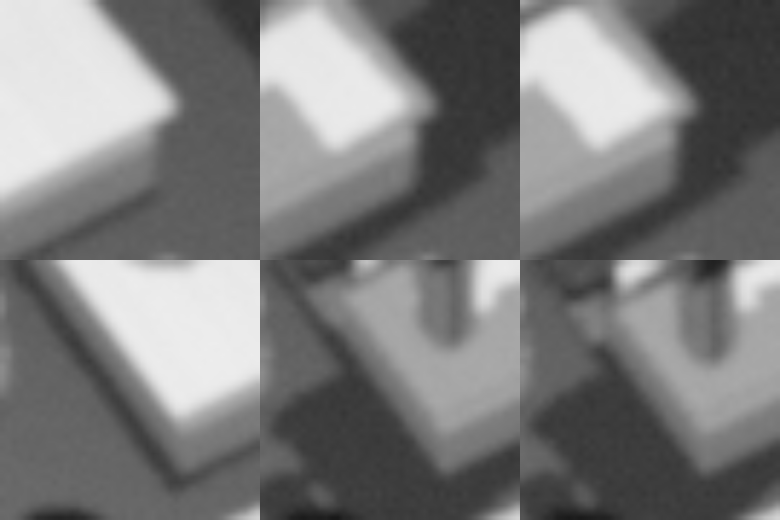

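The platform has not sunk and no force shows, so the physical tips are still above the plate. I go on feeling downward.

```bash

for k in 1 2; do python3 -m creep '[{"slide":[0,1,0],"roll":0,"grip":1},{"slide":[0,1.5,0],"roll":0,"grip":1},{"slide":[0,1.5,0],"roll":0,"grip":1}]' | grep -E "pos|force"; done
```

```text
tool_pos: [0.6252, 0.1257, 0.0654]
wrist_force: [-0.6, 0.3, 0.8]
tool_pos: [0.6252, 0.1257, 0.0639]
wrist_force: [-0.1, 0.2, 0.5]
```

```bash
python3 -m creep '[{"slide":[0,1,0],"roll":0,"grip":1},{"slide":[0,2,0],"roll":0,"grip":1},{"slide":[0,2,0],"roll":0,"grip":1}]'
```

```text
time: 6.07
tool_pos: [0.6252, 0.1257, 0.0618]
ee_rot: [-1.571, 0.0, 0.029]
wrist_force: [0.3, 0.7, -0.4]
width: 0.0003
```

```bash
python3 -m creep '[{"slide":[0,1,0],"roll":0,"grip":1},{"slide":[0,2,0],"roll":0,"grip":1},{"slide":[0,2,0],"roll":0,"grip":1}]'
```

```text
time: 6.32
tool_pos: [0.6252, 0.1257, 0.0597]
ee_rot: [-1.571, 0.0, 0.029]
wrist_force: [-0.1, 0.8, -1.6]
width: 0.0006
```

```bash
python3 - <<'E'
from h import *
for n in ("scene","top"): cv2.imwrite(f"pics/{n}4.png",snapshot(n)[:,:,::-1])
a=cv2.imread('pics/scene4.png')[190:265,275:365]
a=cv2.resize(a,None,fx=8,fy=8,interpolation=2).astype(float)
a=np.clip((a-60)*1.6,0,255).astype(np.uint8)
o=robot.get_obs();print(o['tool_pos'],o['wrist_force'],o['time'])
for P,c in ((o['tool_pos'],(0,0,255)),(o['tool_pos']+[0,0,.019],(255,0,0))):
    q=(proj('scene',P)[0]-[275,190]+.5)*8; cv2.circle(a,tuple(int(v) for v in q),4,c,-1)
cv2.imwrite('pics/c6.png',a)
b=cv2.imread('pics/top4.png')[100:240,200:360]; cv2.imwrite('pics/c7.png',cv2.resize(b,None,fx=4,fy=4,interpolation=2))
E
```

```text
[0.62527108 0.12568306 0.05998253] [0.09365946 0.91190894 0.13482528] 6.4167
```

View pics/c6.png

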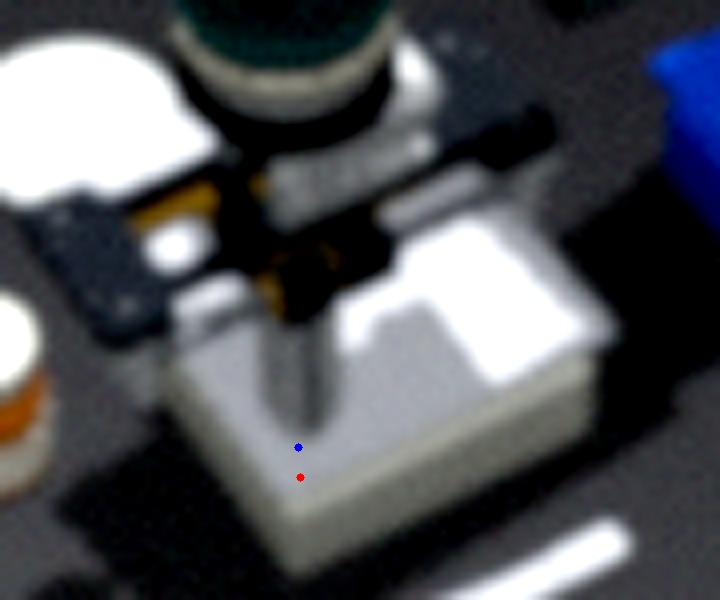

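View pics/c7.png

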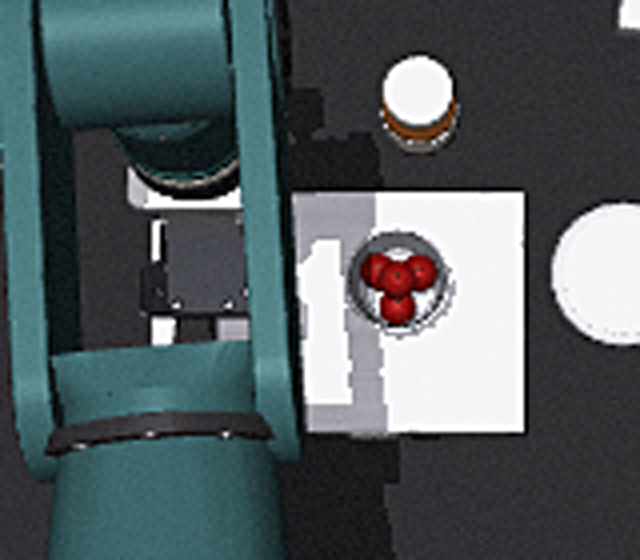

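```bash
python3 - <<'E'
from h import *
for z in (.06,.085,.157,.2,.25,.3): print(z,((proj('top',[.6253,.1257,z])[0]-[200,100])*4).round(), ((proj('scene',[.6253,.1257,z])[0]-[275,190])*8).round())
print('start tcp', proj('scene',[.209,.508,.17]),proj('scene',[.209,.508,.19]),proj('scene',[.209,.508,.267]))
a=cv2.imread('pics/scene0.png')[170:290,480:600]; cv2.imwrite('pics/c8.png',cv2.resize(a,None,fx=5,fy=5,interpolation=2))
E
```

```text
0.06 [235. 216.] [296. 474.]
0.085 [231. 208.] [294. 433.]
0.157 [218. 181.] [289. 311.]
0.2 [209. 163.] [286. 232.]
0.25 [197. 141.] [282. 136.]
0.3 [185. 116.] [278.  33.]
start tcp [[518.95806805 261.49448136]] [[521.41416272 257.05374062]] [[531.4614846  238.83653132]]
```

View pics/c8.png

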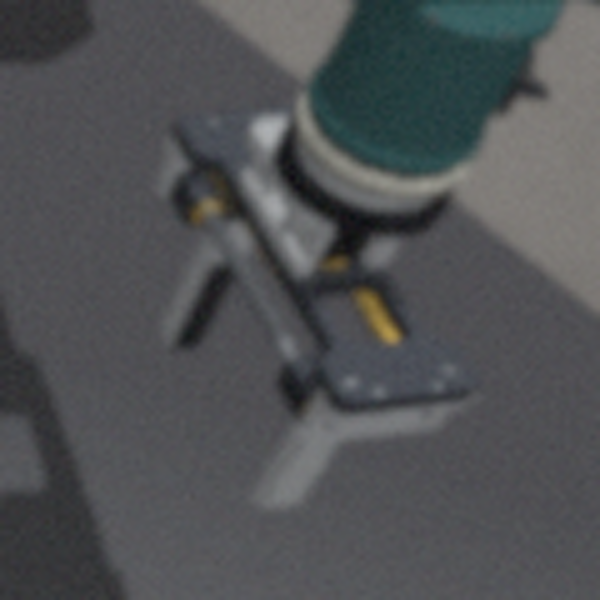

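```bash
python3 - <<'E'
from h import *
g=[cv2.cvtColor(cv2.imread(f'pics/scene{i}.png'),cv2.COLOR_BGR2GRAY).astype(np.float32) for i in (0,2,3,4)]
for nm,(r0,r1,c0,c1) in dict(NLcorner=(222,240,342,360),).items():
    w=cv2.createHanningWindow((c1-c0,r1-r0),cv2.CV_32F)
    for a,b in ((1,2),(1,3),(2,3)): print(nm,a,b,cv2.phaseCorrelate(g[a][r0:r1,c0:c1],g[b][r0:r1,c0:c1],w))
t=[cv2.cvtColor(cv2.imread(f'pics/top{i}.png'),cv2.COLOR_BGR2GRAY).astype(np.float32) for i in (0,1,2,3,4)]
# top right corners and bowl
for nm,(r0,r1,c0,c1) in dict(NR=(198,218,320,342),bowl=(155,187,284,316)).items():
    w=cv2.createHanningWindow((c1-c0,r1-r0),cv2.CV_32F)
    print(nm,[np.round(cv2.phaseCorrelate(t[1][r0:r1,c0:c1],t[i][r0:r1,c0:c1],w)[0],2) for i in (0,2,3,4)])
cols=slice(352,356)
print('expected 12mm', proj('scene',[.49,.13,.060])-proj('scene',[.49,.13,.072]))
for im in g: print(im[225:245,335:339].mean(1).round().astype(int))
E
```

```text
NLcorner 1 2 ((-0.16735977286270476, -0.0036245728280945855), 0.8750440860971992)
NLcorner 1 3 ((-0.17532197864622745, -0.06695153568755075), 1.1139149879231864)
NLcorner 2 3 ((0.40993976977676283, -0.011548942761395509), 0.8634559004395096)
NR [array([ 0.02, -0.05]), array([-0.01,  0.04]), array([-0.12,  0.01]), array([0.05, 0.02])]
bowl [array([-0.04,  0.21]), array([ 0.  , -0.09]), array([0.07, 0.02]), array([0.1 , 0.02])]
expected 12mm [[-0.15587928  2.4345394 ]]
[231 231 231 231 232 232 232 232 233 232 232 232 228 216 197 176 162 148
 135 126]
[232 232 232 232 232 233 233 232 233 232 230 221 203 178 162 160 158 148
 134 125]
[232 232 232 232 232 233 232 233 232 231 227 216 196 173 160 160 159 149
 135 126]
[232 232 231 232 233 233 232 233 232 231 227 217 197 172 161 160 159 148
 135 126]
```

The platform has clearly not moved, and the finger end looks about 20 mm higher than the nominal TCP. I keep feeling down in 2 mm steps.

```bash
python3 -m creep '[{"slide":[0,1,0],"roll":0,"grip":1},{"slide":[0,2,0],"roll":0,"grip":1},{"slide":[0,2,0],"roll":0,"grip":1}]'
```

```text
time: 6.67
tool_pos: [0.6252, 0.1257, 0.0578]
ee_rot: [-1.571, 0.0, 0.029]
wrist_force: [0.1, -0.2, 0.9]
width: 0.0004
```

```bash
python3 -m creep '[{"slide":[0,1,0],"roll":0,"grip":1},{"slide":[0,2,0],"roll":0,"grip":1},{"slide":[0,2,0],"roll":0,"grip":1}]'
```

```text
time: 6.92
tool_pos: [0.6252, 0.1257, 0.0558]
ee_rot: [-1.571, 0.0, 0.029]
wrist_force: [-0.3, 0.1, -0.5]
width: 0.0008
```

```bash
python3 -m creep '[{"slide":[0,1,0],"roll":0,"grip":1},{"slide":[0,2,0],"roll":0,"grip":1},{"slide":[0,2,0],"roll":0,"grip":1}]'
```

```text
time: 7.17
tool_pos: [0.6252, 0.1257, 0.0538]
ee_rot: [-1.571, 0.0, 0.029]
wrist_force: [0.1, 0.7, -0.1]
width: 0.0005
```

```bash
python3 -m creep '[{"slide":[0,1,0],"roll":0,"grip":1},{"slide":[0,2,0],"roll":0,"grip":1},{"slide":[0,2,0],"roll":0,"grip":1}]'
```

```text
time: 7.42
tool_pos: [0.6252, 0.1257, 0.0518]
ee_rot: [-1.571, 0.0, 0.029]
wrist_force: [-0.2, 0.5, -0.5]
width: 0.0003
```

```bash
python3 -m creep '[{"slide":[0,1,0],"roll":0,"grip":1},{"slide":[0,2,0],"roll":0,"grip":1},{"slide":[0,2,0],"roll":0,"grip":1}]'
python3 - <<'E'
from h import *
for n in ("scene",): cv2.imwrite(f"pics/{n}5.png",snapshot(n)[:,:,::-1])
a=cv2.imread('pics/scene5.png')[190:265,275:365]
a=cv2.resize(a,None,fx=8,fy=8,interpolation=2).astype(float)
a=np.clip((a-60)*1.6,0,255).astype(np.uint8)
cv2.imwrite('pics/c9.png',a)
E
```

```text
time: 7.67
tool_pos: [0.6252, 0.1257, 0.0498]
ee_rot: [-1.571, 0.0, 0.029]
wrist_force: [0.5, 0.1, -0.6]
width: 0.0005
```

View pics/c9.png

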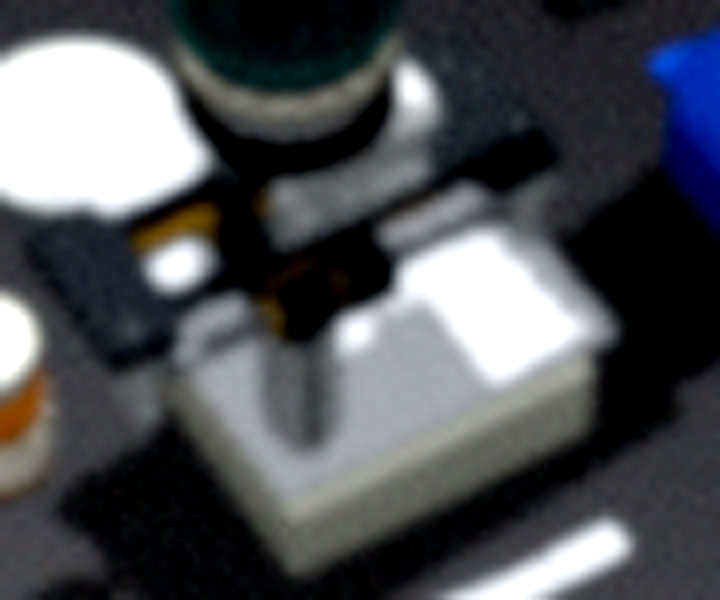

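The tip's lower end is at crop (305,448), and the plate point under it is expected near (295,455), so contact is close.

```bash
python3 -m creep '[{"slide":[0,1,0],"roll":0,"grip":1},{"slide":[0,2,0],"roll":0,"grip":1},{"slide":[0,2,0],"roll":0,"grip":1}]'
```

```text
time: 7.97
tool_pos: [0.6252, 0.1257, 0.0478]
ee_rot: [-1.571, 0.0, 0.029]
wrist_force: [0.8, -0.8, -0.5]
width: 0.0006
```

```bash
python3 -m creep '[{"slide":[0,1,0],"roll":0,"grip":1},{"slide":[0,2,0],"roll":0,"grip":1},{"slide":[0,2,0],"roll":0,"grip":1}]'
```

```text
time: 8.22
tool_pos: [0.6252, 0.1257, 0.0458]
ee_rot: [-1.571, 0.0, 0.029]
wrist_force: [0.4, 0.1, -0.9]
width: 0.0003
```

```bash
python3 -m creep '[{"slide":[0,1,0],"roll":0,"grip":1},{"slide":[0,2,0],"roll":0,"grip":1},{"slide":[0,2,0],"roll":0,"grip":1}]'
```

```text
time: 8.47
tool_pos: [0.6252, 0.1257, 0.0438]
ee_rot: [-1.571, 0.0, 0.029]
wrist_force: [-0.9, 0.2, 0.2]
width: 0.0002
```

```bash
cat > look.py <<'E'
import sys
from h import *
k=sys.argv[1]
im=snapshot("scene"); cv2.imwrite(f"pics/scene{k}.png",im[:,:,::-1])
g=cv2.cvtColor(im,cv2.COLOR_RGB2GRAY).astype(float)
g2=cv2.cvtColor(cv2.imread('pics/scene2.png'),cv2.COLOR_BGR2GRAY).astype(float)
print(g[232:245,335:339].mean(1).round(),'\n',g2[232:245,335:339].mean(1).round())
a=im[190:265,275:365,::-1]
a=cv2.resize(a,None,fx=8,fy=8,interpolation=2).astype(float)
cv2.imwrite(f'pics/look{k}.png',np.clip((a-60)*1.6,0,255).astype(np.uint8))
o=robot.get_obs();print(o['tool_pos'],o['wrist_force'],o['wrist_torque'],o['joint_torque'].round(2),o['time'])
E
python3 look.py 6
```

```text
[233. 232. 230. 223. 207. 186. 166. 160. 160. 159. 148. 135. 126.] 
 [232. 233. 232. 230. 221. 203. 178. 162. 160. 158. 148. 134. 125.]
[0.62520953 0.12569578 0.04388098] [ 0.70708759 -0.0925771   0.13305327] [-0.02199573  0.02375204  0.03672737] [-0.000e+00 -4.318e+01 -2.908e+01  8.000e-02  1.000e-02  0.000e+00] 8.5167
```

View pics/look6.png

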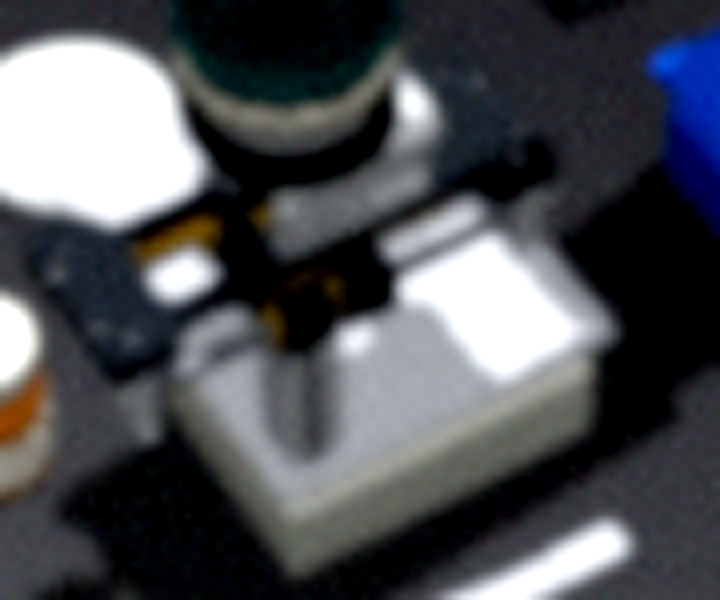

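```bash
python3 -m creep '[{"slide":[0,1,0],"roll":0,"grip":1},{"slide":[0,2,0],"roll":0,"grip":1},{"slide":[0,2,0],"roll":0,"grip":1}]'
```

```text
time: 8.77
tool_pos: [0.6252, 0.1257, 0.0418]
ee_rot: [-1.571, 0.0, 0.029]
wrist_force: [-0.7, -0.3, -0.9]
width: 0.0006
```

```bash
python3 -m creep '[{"slide":[0,1,0],"roll":0,"grip":1},{"slide":[0,2,0],"roll":0,"grip":1},{"slide":[0,2,0],"roll":0,"grip":1}]'
```

```text
time: 9.02
tool_pos: [0.6251, 0.1257, 0.0397]
ee_rot: [-1.571, 0.0, 0.029]
wrist_force: [-1.2, -0.1, -0.0]
width: 0.0002
```

```bash
python3 -m creep '[{"slide":[0,1,0],"roll":0,"grip":1},{"slide":[0,2,0],"roll":0,"grip":1},{"slide":[0,2,0],"roll":0,"grip":1}]'
```

```text
time: 9.27
tool_pos: [0.6254, 0.1257, 0.038]
ee_rot: [-1.571, -0.0, 0.029]
wrist_force: [-0.6, 0.1, -1.1]
width: 0.0006
```

```bash
python3 -m creep '[{"slide":[0,1,0],"roll":0,"grip":1},{"slide":[0,1,0],"roll":0,"grip":1},{"slide":[0,1,0],"roll":0,"grip":1}]'; python3 look.py 7
```

```text
time: 9.52
tool_pos: [0.6255, 0.1257, 0.0377]
ee_rot: [-1.571, -0.001, 0.029]
wrist_force: [-0.8, -0.2, 3.0]
width: 0.0004
[231. 232. 228. 220. 206. 186. 166. 161. 160. 158. 149. 136. 126.] 
 [232. 233. 232. 230. 221. 203. 178. 162. 160. 158. 148. 134. 125.]
[0.62549787 0.12572282 0.0376694 ] [-0.81029948 -0.97943873  3.61651354] [-0.05101202  0.24005534  0.05612413] [-4.000e-02 -4.149e+01 -2.805e+01  8.000e-02 -3.000e-01 -0.000e+00] 9.5667
```

View pics/look7.png

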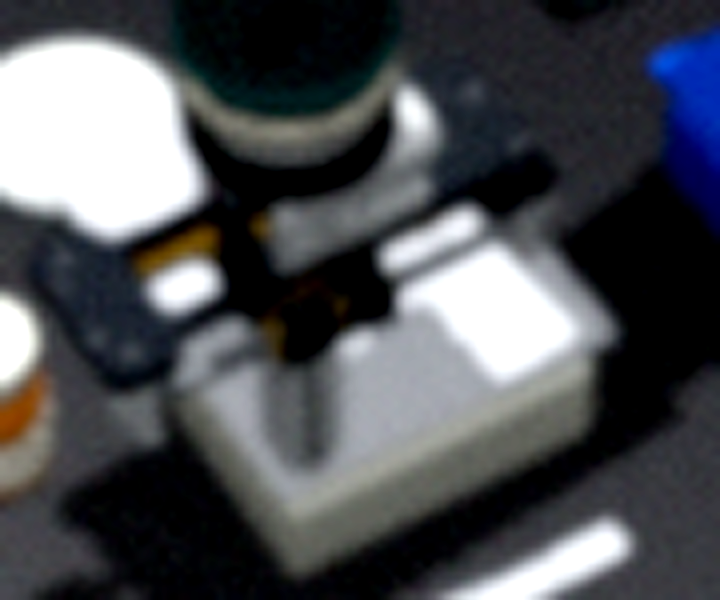

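```bash
python3 - <<'E'
from h import *
p=np.array([.5655,.0409]);t=.0289;R=np.array([[np.cos(t),-np.sin(t)],[np.sin(t),np.cos(t)]])
for px in ((308,462),(308,452),(292,500),(620,322)):
    w=ray('scene',[[275+px[0]/8-.5,190+px[1]/8-.5]],.072)[0]; print(px,w.round(4),(R.T@(w[:2]-p)).round(4))
a=cv2.imread('pics/scene7.png')[228:258,295:335]
a=cv2.resize(a,None,fx=18,fy=18,interpolation=2).astype(float)
cv2.imwrite('pics/c10.png',np.clip((a-90)*2,0,255).astype(np.uint8))
E
```

```text
(308, 462) [0.6232 0.1288 0.072 ] [0.0603 0.0862]
(308, 452) [0.621  0.1247 0.072 ] [0.0579 0.0822]
(292, 500) [0.6368 0.1411 0.072 ] [0.0742 0.0981]
(620, 322) [0.4864 0.1304 0.072 ] [-0.0764  0.0917]
```

View pics/c10.png

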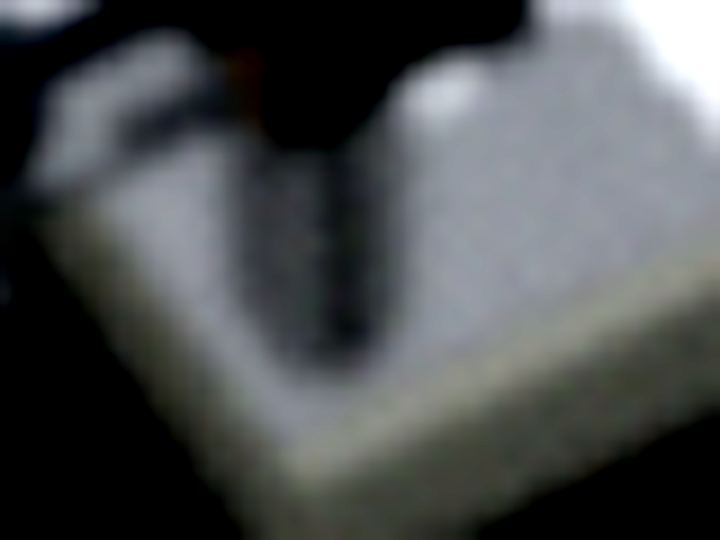

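First contact shows at a TCP reading of z≈0.038: about 3 N, and the picture shows the tip on the plate's far left corner. I press a little further and check that the plate itself sinks.

```bash
python3 -m creep '[{"slide":[0,1,0],"roll":0,"grip":1},{"slide":[0,2,0],"roll":0,"grip":1},{"slide":[0,2,0],"roll":0,"grip":1},{"slide":[0,2,0],"roll":0,"grip":1}]'; python3 look.py 8
```

```text
time: 9.9
tool_pos: [0.6255, 0.1257, 0.0355]
ee_rot: [-1.571, -0.001, 0.029]
wrist_force: [-1.1, -0.1, 3.4]
width: 0.0008
[232. 232. 229. 226. 220. 205. 185. 165. 158. 153. 146. 135. 126.] 
 [232. 233. 232. 230. 221. 203. 178. 162. 160. 158. 148. 134. 125.]
[0.62548064 0.12576448 0.03546191] [-1.70961862 -0.34284254  3.66796656] [-0.12917908  0.33777613  0.0542281 ] [ -0.07 -40.37 -27.35   0.08  -0.48  -0.  ] 9.95
```

View pics/look8.png

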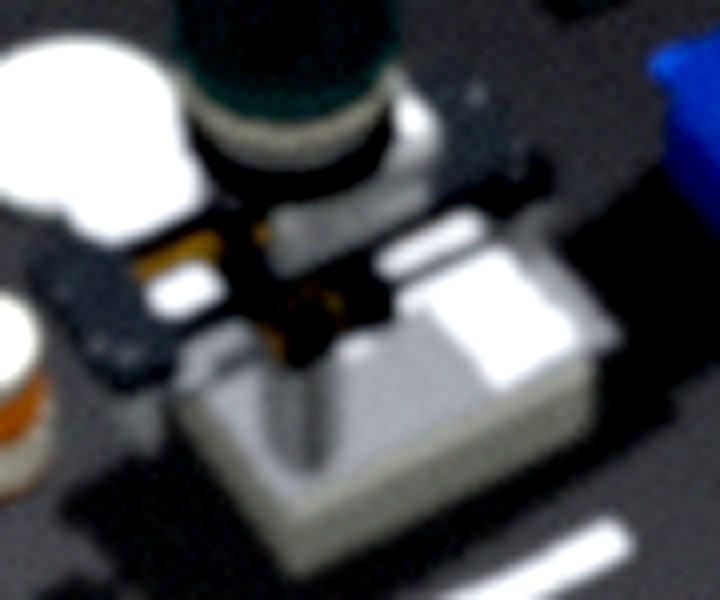

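The plate's edge has moved down and the force is about 3.5 N, so I'm truly pressing on the platform: the tips touch at a TCP reading of about 0.038 and it is now sunk about 2.3 mm. I press to about 5 mm.

```bash
python3 -m creep '[{"slide":[0,1,0],"roll":0,"grip":1},{"slide":[0,2,0],"roll":0,"grip":1},{"slide":[0,3,0],"roll":0,"grip":1},{"slide":[0,3,0],"roll":0,"grip":1},{"slide":[0,3,0],"roll":0,"grip":1}]'; python3 look.py 9
```

```text
time: 10.37
tool_pos: [0.6255, 0.1257, 0.033]
ee_rot: [-1.571, -0.001, 0.029]
wrist_force: [-2.4, -1.3, 7.2]
width: 0.0007
[233. 233. 232. 228. 221. 206. 185. 166. 155. 150. 143. 134. 126.] 
 [232. 233. 232. 230. 221. 203. 178. 162. 160. 158. 148. 134. 125.]
[0.62554974 0.12575157 0.03306163] [-1.59772884 -0.35015453  7.05232128] [-0.18259822  0.48524064  0.00427318] [ -0.11 -39.08 -26.73   0.09  -0.81  -0.  ] 10.4167
```

```bash
python3 -m creep '[{"slide":[-4,0,0],"roll":0,"grip":1},{"slide":[-11,0,0],"roll":0,"grip":1},{"slide":[-18,0,0],"roll":0,"grip":1},{"slide":[-25,0,0],"roll":0,"grip":1},{"slide":[-32,0,0],"roll":0,"grip":1},{"slide":[-39,0,0],"roll":0,"grip":1}]'; python3 -c "
from h import *
o=robot.get_obs();print(o['tool_pos'],o['wrist_force'])"
```

```text
time: 10.92
tool_pos: [0.5901, 0.1247, 0.0343]
ee_rot: [-1.57, -0.009, 0.029]
wrist_force: [4.2, -0.3, 5.5]
width: 0.0001
[0.59007743 0.12465956 0.03427356] [ 4.17684137 -0.28013925  5.52500635]
```

```bash
python3 -m creep '[{"slide":[-7,0.5,0],"roll":0,"grip":1},{"slide":[-14,1,0],"roll":0,"grip":1},{"slide":[-21,1,0],"roll":0,"grip":1},{"slide":[-28,1,0],"roll":0,"grip":1},{"slide":[-35,1,0],"roll":0,"grip":1},{"slide":[-42,1,0],"roll":0,"grip":1}]'; python3 look.py 10
```

```text
time: 11.42
tool_pos: [0.5486, 0.1235, 0.0336]
ee_rot: [-1.57, -0.011, 0.029]
wrist_force: [5.5, -0.2, 7.2]
width: 0.0003
[112. 111. 110. 113. 118. 125. 139. 150. 158. 157. 148. 135. 128.] 
 [232. 233. 232. 230. 221. 203. 178. 162. 160. 158. 148. 134. 125.]
[0.54727568 0.12348587 0.03355502] [ 1.93297174 -0.17686419  6.41381105] [-0.11527966 -0.32084095 -0.07401034] [ 2.100e-01 -3.103e+01 -2.456e+01  2.900e-01  9.900e-01  1.000e-02] 11.4667
```

View pics/look10.png

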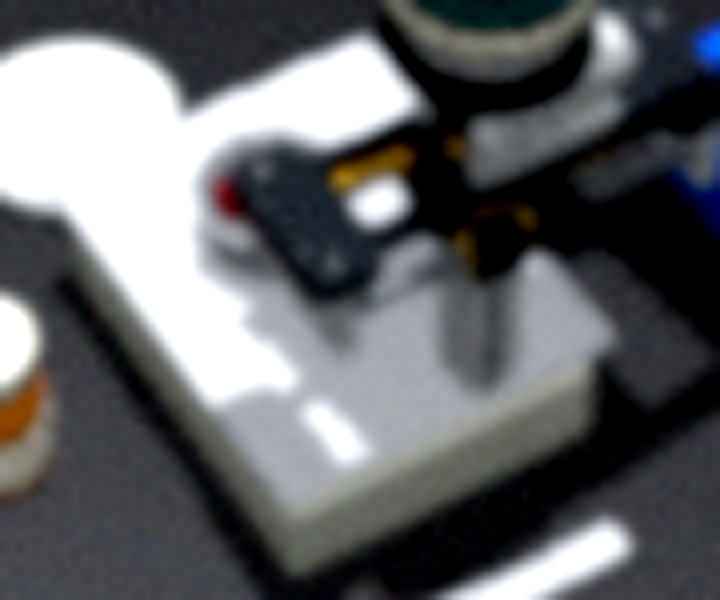

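```bash
python3 - <<'E'
from h import *
for nm,x in (('farend',.5475+.0885),('axis',.5475),('nearend',.5475-.0885)):
  for y in (.1235-.0375,.1235,.1235+.0375):
    print(nm,y,[(z,((proj('scene',[x,y,z])[0]-[275,190]+.5)*8).round().tolist()) for z in (.12,.13,.164,.2)])
E
python3 - <<'E'
import cv2
a=cv2.imread('pics/scene10.png')[175:255,275:395]
cv2.imwrite('pics/c11.png',cv2.resize(a,None,fx=6.5,fy=6.5,interpolation=2))
E
```

```text
farend 0.086 [(0.12, [219.0, 317.0]), (0.13, [218.0, 300.0]), (0.164, [214.0, 240.0]), (0.2, [210.0, 174.0])]
farend 0.1235 [(0.12, [267.0, 386.0]), (0.13, [266.0, 369.0]), (0.164, [263.0, 310.0]), (0.2, [260.0, 244.0])]
farend 0.161 [(0.12, [317.0, 459.0]), (0.13, [317.0, 442.0]), (0.164, [315.0, 382.0]), (0.2, [312.0, 317.0])]
axis 0.086 [(0.12, [426.0, 226.0]), (0.13, [426.0, 208.0]), (0.164, [426.0, 148.0]), (0.2, [426.0, 82.0])]
axis 0.1235 [(0.12, [477.0, 292.0]), (0.13, [477.0, 275.0]), (0.164, [478.0, 215.0]), (0.2, [479.0, 148.0])]
axis 0.161 [(0.12, [529.0, 361.0]), (0.13, [530.0, 344.0]), (0.164, [532.0, 284.0]), (0.2, [534.0, 218.0])]
nearend 0.086 [(0.12, [624.0, 139.0]), (0.13, [625.0, 121.0]), (0.164, [629.0, 60.0]), (0.2, [633.0, -6.0])]
nearend 0.1235 [(0.12, [677.0, 202.0]), (0.13, [678.0, 185.0]), (0.164, [683.0, 124.0]), (0.2, [688.0, 57.0])]
nearend 0.161 [(0.12, [731.0, 268.0]), (0.13, [733.0, 250.0]), (0.164, [739.0, 190.0]), (0.2, [746.0, 123.0])]
```

View pics/c11.png

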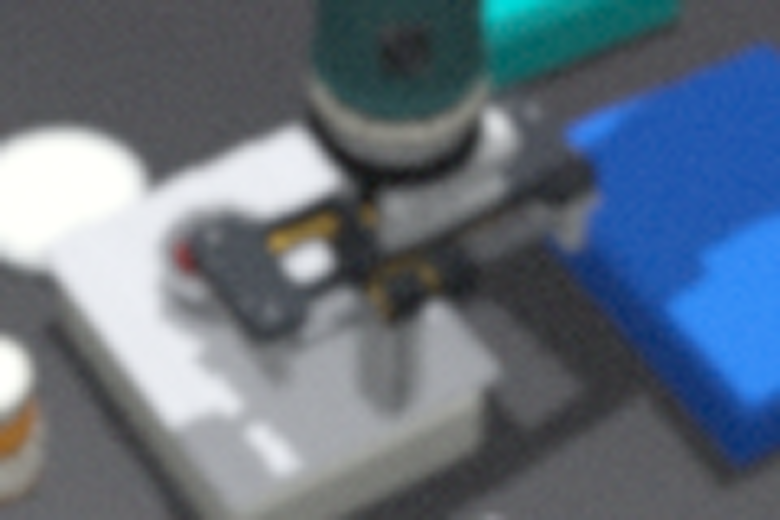

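```bash
python3 - <<'E'
from h import *
p=np.array([.5655,.0409]);t=.0289;R=np.array([[np.cos(t),-np.sin(t)],[np.sin(t),np.cos(t)]])
w=ray('scene',[[275+485/8-.5,190+388/8-.5]],.067)[0]; print('tip corner',w,(R.T@(w[:2]-p)).round(4),'reading',(R.T@(np.array([.5475,.1235])-p)).round(4))
print('start mid', ray('scene',[[526.2,255.4]],.204)[0], ray('scene',[[526.2,255.4]],.17)[0])
im=snapshot('top'); cv2.imwrite('pics/top10.png',im[:,:,::-1])
b=im[80:280,180:380,::-1]; cv2.imwrite('pics/c12.png',cv2.resize(b,None,fx=3,fy=3,interpolation=2))
for z in (.067,.1,.164,.23,.3): print(z,((proj('top',[.5475,.1235,z])[0]-[180,80])*3).round())
E
```

```text
tip corner [0.54604293 0.12856456 0.067     ] [-0.0169  0.0882] reading [-0.0156  0.0831]
start mid [0.20588997 0.51539732 0.204     ] [0.17713815 0.50388761 0.17      ]
0.067 [234. 313.]
0.1 [230. 307.]
0.164 [221. 294.]
0.23 [210. 279.]
0.3 [197. 261.]
```

View pics/c12.png

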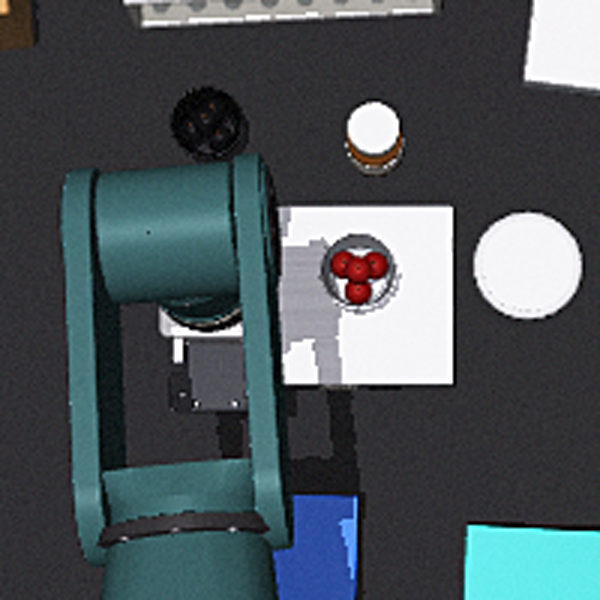

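Measured against the picture, x,y agree with the readings: the start tips fit to 6 mm and the tip corner sits at (-0.017, 0.088) in the scale frame. Only the height reading is about 34 mm low compared with where the tips touch, and the gripper body looks high enough (z ≈ 0.165–0.17) to clear the bowl. I go on to the near left corner.

```bash
python3 -m creep '[{"slide":[-7,0,0],"roll":0,"grip":1},{"slide":[-14,0,0],"roll":0,"grip":1},{"slide":[-21,0,0],"roll":0,"grip":1},{"slide":[-28,0,0],"roll":0,"grip":1},{"slide":[-34,0,0],"roll":0,"grip":1},{"slide":[-38,0,0],"roll":0,"grip":1},{"slide":[-39,0,0],"roll":0,"grip":1}]'; python3 look.py 11
```

```text
time: 12.1
tool_pos: [0.5094, 0.1224, 0.0336]
ee_rot: [-1.57, -0.01, 0.029]
wrist_force: [4.4, -0.0, 6.2]
width: 0.0005
[165. 166. 164. 165. 164. 164. 164. 162. 161. 158. 147. 135. 126.] 
 [232. 233. 232. 230. 221. 203. 178. 162. 160. 158. 148. 134. 125.]
[0.50929893 0.12239533 0.03354725] [ 3.67403234 -0.64218412  6.59090352] [-0.09061175 -0.68498847  0.02772472] [  0.51 -28.68 -23.46   0.29   1.22   0.  ] 12.15
```

View pics/look11.png

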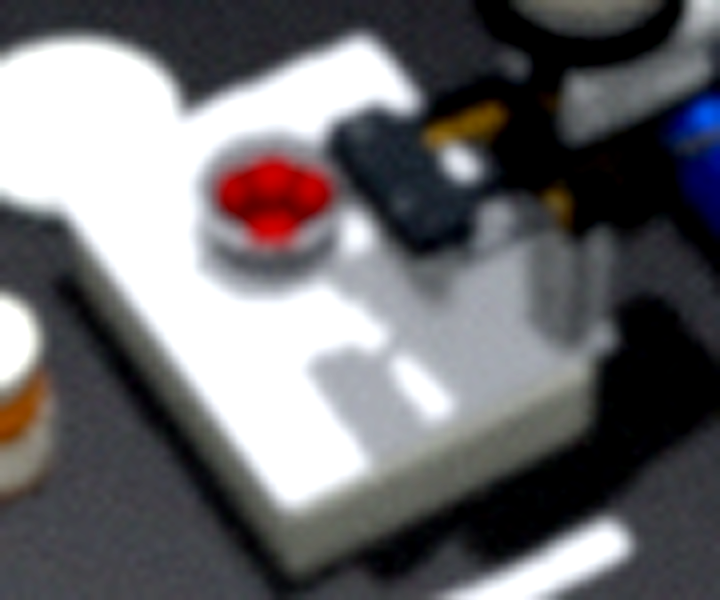

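The tip is at the near left corner (about (575,345), corner at (615,335)) and still pressed with 6.5 N. The bowl is untouched. Now along the near edge.

```bash
python3 -m creep '[{"slide":[-1,0,-5],"roll":0,"grip":1},{"slide":[-2,0,-12],"roll":0,"grip":1},{"slide":[-3,0,-19],"roll":0,"grip":1},{"slide":[-3,0,-26],"roll":0,"grip":1},{"slide":[-3,0,-33],"roll":0,"grip":1},{"slide":[-3,0,-40],"roll":0,"grip":1}]'; python3 look.py 12
```

```text
time: 12.65
tool_pos: [0.5051, 0.0844, 0.0326]
ee_rot: [-1.566, -0.004, 0.03]
wrist_force: [-0.0, 5.0, 6.1]
width: 0.0004
[165. 166. 170. 182. 201. 218. 226. 218. 197. 172. 150. 135. 127.] 
 [232. 233. 232. 230. 221. 203. 178. 162. 160. 158. 148. 134. 125.]
[0.50514019 0.08311583 0.03255891] [0.08143298 2.81705631 8.09965487] [0.53034917 0.18301393 0.01378481] [ -1.54 -27.84 -25.07  -1.2   -0.06  -0.05] 12.7
```

View pics/look12.png

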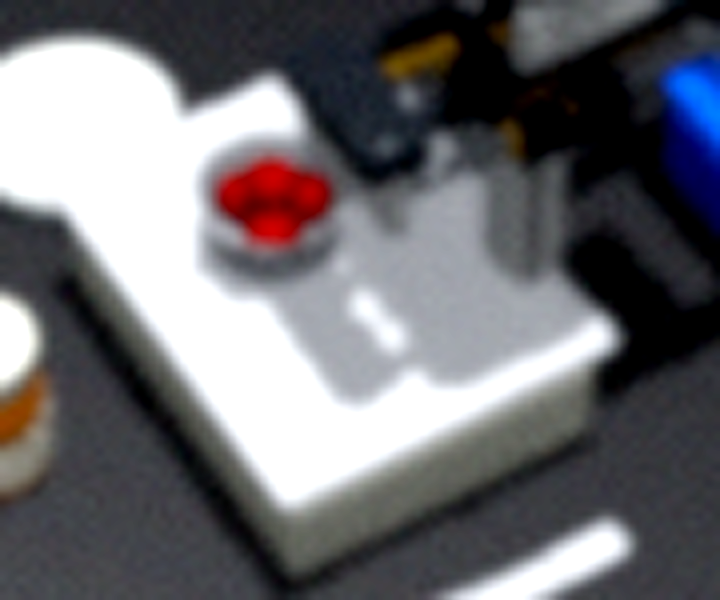

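Before passing the bowl, I triangulate the gripper's hanging end tabs by symmetry about the tool axis, to check clearance over the bowl.

```bash
python3 - <<'E'
from h import *
from scipy.optimize import least_squares
t=.029;ex=np.array([np.cos(t),np.sin(t),0]);ey=np.array([-np.sin(t),np.cos(t),0])
obs=np.array([[318,233.5],[363.5,213]])
def f(q):
    h,y,z=q; c=np.array([.5475,.1235,z])+ey*y
    return (proj('scene',[c+h*ex,c-h*ex])-obs).ravel()
r=least_squares(f,[.08,.0,.15]); print(r.x,r.fun)
E
python3 - <<'E'
import cv2
a=cv2.imread('pics/scene12.png')[170:250,285:385]
cv2.imwrite('pics/c13.png',cv2.resize(a,None,fx=7.5,fy=7.5,interpolation=2))
E
```

```text
[0.07602883 0.0367025  0.17126445] [ 0.27593309  0.57272178 -0.28871471 -0.59807496]
```

View pics/c13.png

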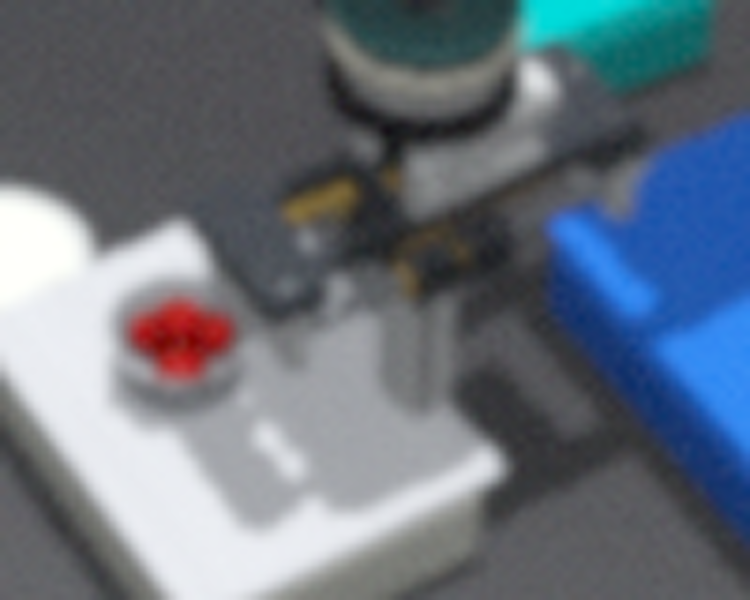

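The fit puts the body's underside at z≈0.171 with the tabs at ±37 mm, the body's own half-width. That clears the bowl (top about 0.113) by 5 cm. I continue the stroke.

```bash
python3 -m creep '[{"slide":[0,0,-7],"roll":0,"grip":1},{"slide":[0,0,-14],"roll":0,"grip":1},{"slide":[0,0,-21],"roll":0,"grip":1},{"slide":[0,0,-28],"roll":0,"grip":1},{"slide":[0,0,-35],"roll":0,"grip":1},{"slide":[0,0,-42],"roll":0,"grip":1}]'
```

```text
time: 13.2
tool_pos: [0.5062, 0.0423, 0.0324]
ee_rot: [-1.566, -0.004, 0.03]
wrist_force: [-0.0, 4.9, 7.6]
width: 0.0006
```

```bash
python3 -m creep '[{"slide":[0,0,-7],"roll":0,"grip":1},{"slide":[0,0,-14],"roll":0,"grip":1},{"slide":[0,0,-21],"roll":0,"grip":1},{"slide":[0,0,-28],"roll":0,"grip":1},{"slide":[0,0,-35],"roll":0,"grip":1},{"slide":[0,0,-42],"roll":0,"grip":1}]'; python3 look.py 13
```

```text
time: 13.7
tool_pos: [0.5074, 0.0002, 0.0324]
ee_rot: [-1.566, -0.004, 0.03]
wrist_force: [0.3, 6.0, 6.8]
width: 0.0005
[232. 233. 233. 234. 233. 232. 228. 218. 196. 171. 150. 135. 124.] 
 [232. 233. 232. 230. 221. 203. 178. 162. 160. 158. 148. 134. 125.]
[ 0.50746688 -0.00105467  0.03235831] [0.15035155 3.16132088 6.71862751] [ 0.60816063  0.19765337 -0.00919793] [ -1.56 -27.55 -25.23  -1.22  -0.28  -0.05] 13.75
```

View pics/look13.png

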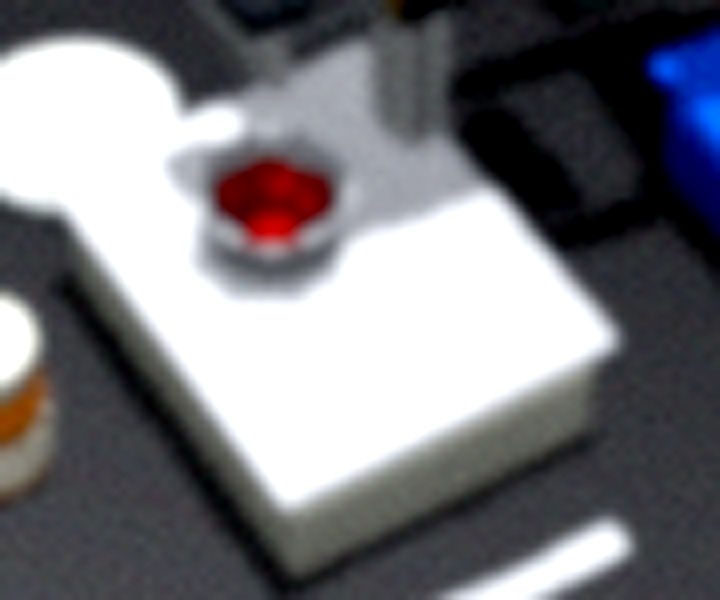

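With the shadow gone, the edge profile has shifted 1.0 px from the first picture, so the platform is 5 mm down, as wanted. The bowl has not moved. Last leg to the near right corner.

```bash
python3 -m creep '[{"slide":[0,0,-7],"roll":0,"grip":1},{"slide":[0,0,-14],"roll":0,"grip":1},{"slide":[0,0,-21],"roll":0,"grip":1},{"slide":[0,0,-28],"roll":0,"grip":1},{"slide":[0,0,-34],"roll":0,"grip":1},{"slide":[0,0,-39],"roll":0,"grip":1},{"slide":[0,0,-41],"roll":0,"grip":1},{"slide":[0,0,-41],"roll":0,"grip":1},{"slide":[0,0,-41],"roll":0,"grip":1}]'; python3 - <<'E'
from h import *
o=robot.get_obs();p=np.array([.5655,.0409]);t=.0289;R=np.array([[np.cos(t),-np.sin(t)],[np.sin(t),np.cos(t)]])
print(R.T@(o['tool_pos'][:2]-p))
im=snapshot('scene')[:,:,::-1];cv2.imwrite('pics/scene14.png',im)
cv2.imwrite('pics/c14.png',cv2.resize(im[170:260,270:380],None,fx=6,fy=6,interpolation=2))
E
```

```text
time: 14.5
tool_pos: [0.5086, -0.0414, 0.0323]
ee_rot: [-1.568, -0.003, 0.029]
wrist_force: [-0.1, 3.8, 7.7]
width: 0.0002
[-0.05929057 -0.08063408]
```

View pics/c14.png

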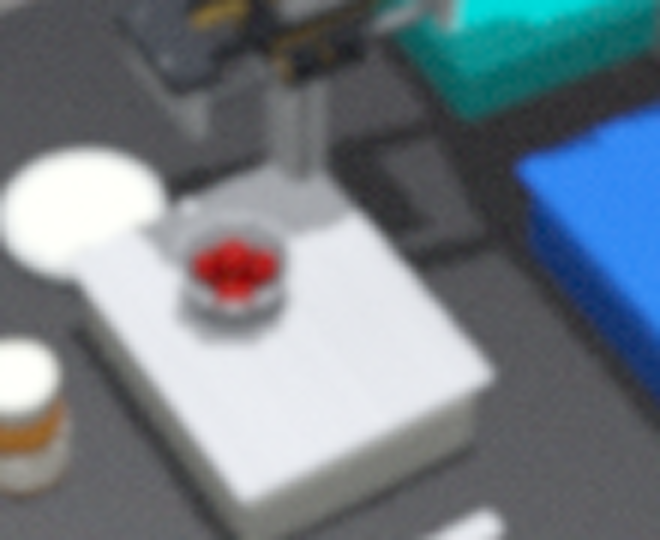

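The tip stands at the near right corner, reading (-0.059, -0.081) in the scale frame, with 7.7 N. I lift straight up.

```bash
python3 -m creep '[{"slide":[0,-4,0],"roll":0,"grip":1},{"slide":[0,-10,0],"roll":0,"grip":1},{"slide":[0,-20,0],"roll":0,"grip":1},{"slide":[0,-40,0],"roll":0,"grip":1},{"slide":[0,-65,0],"roll":0,"grip":1},{"slide":[0,-90,0],"roll":0,"grip":1},{"slide":[0,-105,0],"roll":0,"grip":1},{"slide":[0,-110,0],"roll":0,"grip":1},{"slide":[0,-110,0],"roll":0,"grip":1},{"slide":[0,-110,0],"roll":0,"grip":1}]'
python3 - <<'E'
from h import *
im=snapshot('scene')[:,:,::-1];cv2.imwrite('pics/scene15.png',im); tp=snapshot('top')[:,:,::-1];cv2.imwrite('pics/top15.png',tp)
g=[cv2.cvtColor(cv2.imread(f'pics/scene{i}.png'),cv2.COLOR_BGR2GRAY).astype(np.float32) for i in (0,14,15)]
for x in g: print(x[235:245,335:339].mean(1).round())
cv2.imwrite('pics/c15.png',np.hstack([cv2.resize(im,(400,250)),cv2.resize(tp,(400,250))]))
o=robot.get_obs();print(o['tool_pos'],o['wrist_force'],o['time'])
for nm,(r0,r1,c0,c1) in dict(bowl=(198,228,292,326),jar=(222,256,258,288),forceps=(252,280,312,360),petri=(192,218,264,286),beaker=(300,345,345,382),magn=(276,320,388,440),tray=(115,175,230,308)).items():
    w=cv2.createHanningWindow((c1-c0,r1-r0),cv2.CV_32F); print(nm,np.round(cv2.phaseCorrelate(g[0][r0:r1,c0:c1],g[2][r0:r1,c0:c1],w)[0],2))
E
```

```text
time: 15.38
tool_pos: [0.5066, -0.0429, 0.1401]
ee_rot: [-1.571, 0.001, 0.029]
wrist_force: [-0.0, 0.1, -0.2]
width: 0.0006
[232. 232. 228. 216. 197. 176. 162. 148. 135. 126.]
[232. 232. 232. 229. 218. 197. 170. 149. 136. 126.]
[232. 232. 228. 216. 198. 177. 163. 148. 135. 126.]
[ 0.50601132 -0.04269089  0.13909984] [-0.25343568 -0.07126438 -0.58763815] 15.4833
bowl [-0.04  0.13]
jar [-0.12 -0.01]
forceps [-0.02  0.06]
petri [0.02 0.51]
beaker [-0.13  0.37]
magn [0.1  0.49]
tray [-0.02  0.11]
```

View pics/c15.png

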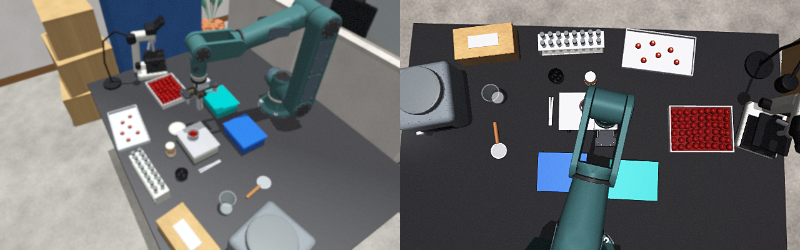

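The platform has sprung fully back: its edge profile matches the first picture. Nothing has moved by more than about 0.5 px, and the arm is clear of everything. I hand it in.

```bash
python3 -c "
from bench import ticket
print(ticket.close_job())"
```

```text
the job is handed in; nothing more can be done
None
```

I pressed the white scale's platform with shut fingertips at its far left corner and slid along the left edge to the near left corner. From there I went on along the near edge to the near right corner in one unbroken stroke, then lifted straight up. It took about 15.5 s, and the job is handed in (no verdict is reported).

**Stroke:** The wrist force was 5.5 to 8 N in every reading I took. By touch and force the platform was about 4 to 5.5 mm down. One clear picture, on the near edge just before the last leg, showed its edge 1.0 px lower, which is 5 mm.

**After the lift:**
- The platform's edge profile matches the first picture, so it has sprung back.
- The bowl and the six other things have shifted by 0.5 px or less in the scene picture.
- The wrist force is about zero and the arm is clear of everything.

**What disagreed:**
- **Height reading:** the tips touched the plate at a TCP reading of z≈0.038, not 0.072. That is about 34 mm lower than it should be, and I did not find out why. I set the press by force and picture instead of by height.
- **Sideways position:** x and y readings agreed with the pictures to within about 1 cm. My two camera fits of the scale differed by 7 mm in y. Each judged zone left more margin than that.
- **Typed moves:** one early feel-down move was repeated twice by a shell loop rather than typed each time.

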